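# Match the blown fuse-link and clamp its spare in the test jig

## Robot

A 6-joint arm with a two-finger parallel gripper is mounted at the origin on the work surface. World frame = base frame: x ahead of the robot, y to its left, z up, the work surface at z = 0. Lengths are in m, angles in degrees, forces in N, time in s.
With the tool pointing down it reaches from about 0.3 to 0.75 m from the base axis. Payload 8.5 kg.
Tool frame: the origin (TCP) lies between the finger pads; the fingertips stand 25 mm ahead of it and the grasp point (between the pads) lies 6 mm ahead of it (arm.tips_ahead is the distance from the TCP to the fingertips, in m); x points along the fingers, z is the direction in which the jaws open and shut, and the axes are right-handed (so a half turn about x gives the same grasp; the last joint's range is limited). The gripper opens to 88 mm and grips with 3 to 60 N. Pads are 18 mm wide; open, the fingers measure 123 mm over their backs; the gripper's body (75 mm by 187 mm) begins 45 mm behind the grasp point.
Start: joints at [51.263, 21.807, 74.336, -0, 83.858, -12.336], TCP at [0.245, 0.493, 0.264] pointing down, gripper open.
Joint ranges: [-178.18, 178.18], [-50.72, 133.34], [12.68, 142.11], [-81.47, 261.47], [9.98, 163.14], [-165.26, 165.26]. Speed limits (degrees/s): [136.94, 136.94, 180, 180, 180, 180].

## Interface

Orientations are given as a 3x3 rotation matrix whose columns are the frame's x, y, z axes.
In Python, from rig import arm, eyes gives the robot as it stands.
- The arm moves only by the tool step_arm, never from a script. Its argument "steps" is text: rows parted by semicolons, each of 7 numbers parted by spaces: the turn, a rotation vector about the tool's x, y, z in units of 5 degrees (1.0 is 5 degrees), then the shift along the tool's x, y, z in units of 25 mm (1.0 is 25 mm), then the finger opening in mm, from 0 to 88.1. In form: rx ry rz dx dy dz fingers; .... A call has exactly 10 rows; each row is the pose to reach, as a shift and turn from the pose commanded when the call began, along the tool's axes at that moment; what a row does not reach only later rows make up. A row lasts 1/12 s, in which the tool goes at most 41.7 mm and 7.16 degrees, less where a joint would pass 70% of its speed; a pose out of reach is approached as far as the arm can. A call with a gripper value outside its range is refused whole. The fingers move at their own pace and stop on an object; "grip_force" is the grip in N (left out, the last holds). Time passes only in rows, so rows that repeat a pose let the fingers close, or fill a call up. It gives the time, the measured TCP pose, the force and the opening at its end, in the units of the state.
- arm.state(): the state, without advancing time (a new reading comes with each control period).
- eyes.camera(name): name is "side" or "top" or "wrist"; returns a dict with "pixels" (480x640x3 uint8, red, green, blue), "K" (3x3 intrinsics, pixels), "rvec" (rotation vector, rad) and "tvec" (3), from world to camera coordinates, as OpenCV has them; the wrist camera has in their place "mount" (4x4, takes a point from camera to tool coordinates, whose origin is the TCP and whose axes are the tool frame's). Camera axes: x right, y down, z forward; pixel columns grow to the right and rows downward; lengths in m; the calibration is good to about 2 mm. A picture is of the moment at which its call begins: read the wrist's pose just before it. There is no depth.
- arm.sign_off(): hands the job in, once; it reports no verdict.
The state is a dict: "time": time; "joint_positions": joint angles; "joint_velocities": joint speeds; "tau": joint torques, N m; "ee_pos": TCP position; "eef_rot": TCP orientation; "force": force on the tool from outside, world axes, zero at the start; "ft_torque": the same for the moment, N m; "opening": finger opening in m.
Only numpy, scipy, OpenCV 4.12 (cv2) and the standard library are available. Lean on these libraries where they do the work, as an engineer would, in place of code of your own. Each camera call takes 0.05 s, during which the arm holds its last target.

## Task

A blown fuse-link lies as a sample in the small steel tray beside the blue spares tray: pick out the spare of the same shape for a resistance check. Turn the test jig's sprung clamp bar aside, lay the spare along the two brass V-rests, without dropping it, so that each end cap sits in its rest, then lift the bar, turn it back square across the middle of the barrel and lower it so that it presses the fuse-link down. Leave the sample, the other fuse-links and the things on the bench where they are.

Things in the scene. Friction and masses are not known exactly. Their poses are not given: they have to be found in the camera images.
- spare_plain: New fuse-link in a compartment of the spares tray: white ceramic barrel with steel end caps, 30 mm diameter, 76 mm long over the caps (each 18 mm), 0.11 to 0.22 kg. Plain ends: nothing beyond the flat caps, 76 mm overall. Origin on the barrel's axis at mid-length, x along the barrel; it may be rolled about x. The tray floor is 15 mm below it.
- spare_blade: New fuse-link in a compartment of the spares tray: white ceramic barrel with steel end caps, 30 mm diameter, 76 mm long over the caps (each 18 mm), 0.11 to 0.22 kg. Bladed ends: a flat blade 28 mm wide, 6 mm thick and 27 mm long stands out of each cap, 130 mm overall. Origin on the barrel's axis at mid-length, x along the barrel; it may be rolled about x. The tray floor is 15 mm below it.
- spare_stud: New fuse-link in a compartment of the spares tray: white ceramic barrel with steel end caps, 30 mm diameter, 76 mm long over the caps (each 18 mm), 0.11 to 0.22 kg. Studded ends: a round threaded stud 10 mm thick and 27 mm long stands out of each cap, 130 mm overall. Origin on the barrel's axis at mid-length, x along the barrel; it may be rolled about x. The tray floor is 15 mm below it.
- blown_plain: Blown fuse-link, the same shape and size as spare_plain but with dull dark caps. Plain ends: nothing beyond the flat caps, 76 mm overall. Origin on the barrel's axis at mid-length, x along the barrel; it may be rolled about x. One of the three blown fuse-links lies in the job tray and is the sample; the other two lie in the scrap box.
- blown_blade: Blown fuse-link, the same shape and size as spare_blade but with dull dark caps. Bladed ends: a flat blade 28 mm wide, 6 mm thick and 27 mm long stands out of each cap, 130 mm overall. Origin on the barrel's axis at mid-length, x along the barrel; it may be rolled about x. One of the three blown fuse-links lies in the job tray and is the sample; the other two lie in the scrap box.
- blown_stud: Blown fuse-link, the same shape and size as spare_stud but with dull dark caps. Studded ends: a round threaded stud 10 mm thick and 27 mm long stands out of each cap, 130 mm overall. Origin on the barrel's axis at mid-length, x along the barrel; it may be rolled about x. One of the three blown fuse-links lies in the job tray and is the sample; the other two lie in the scrap box.
- spares_tray: Blue plastic tray fixed on the bench, 172 mm (x) by 356 mm (y), walls 36 mm high, 5 mm thick; two dividers 28 mm high make three compartments side by side, each 162 mm (x) by 112 mm (y) inside, centres at y = -116, 0, +116 mm. Floor 4 mm above the bench. Origin under its centre. One spare in each, lying roughly along the tray's x; which is where varies.
- job_tray_middle (a point): Middle of the inner floor of the job tray: a shallow bare steel tray, 168 by 118 mm, 16 mm high, fixed on the bench beside the spares tray on the side away from the robot; the sample lies in it, less than 40 mm from this point.
- scrap_box: Black open plastic box, 180 by 190 mm, 45 mm high, with old blown fuse-links in it. Origin under its centre. Not part of the job.
- jig: Fuse test jig fixed on the bench: grey base plate 200 mm (x) by 180 mm (y), top 16 mm above the bench, origin under its centre. Two brass V-rests at x = -29 and +29 mm, y = +40 mm (12 mm wide along x, 90 degree V open upwards, rims 47 mm above the bench); clamp post at x = 0, y = -50 mm, 90 mm from the line of the rests.
- rest_middle (a point): Point on the axis of a correctly laid barrel, midway between the two V-rests, 50 mm above the bench; its x axis is the barrel's direction when laid (same axes as the jig). The underside of a laid barrel is 15 mm below this point, its top 15 mm above.
- bar_lift (a joint): Height of the sprung clamp bar, m: 0 at its bottom stop, 0.040 fully lifted. The spring and weight pull it down with 6 N (bottom) to 10 N (top), well damped. At 0 the pad hangs 3 mm above rest_middle's level: clear of the empty rests, too low to pass over a barrel. On a laid barrel it reads 0.012; to turn over a barrel it needs over 0.014.
- bar_turn (a joint): Angle of the clamp bar about the upright post, rad: 0 square across the middle of the rests (bar pointing along the jig's +y), growing clockwise seen from above, 1.57 turned aside (bar pointing along the jig's +x). Range -0.18 to 1.7. Light friction: it stays where it is left. It starts near 0.
- bar_grip (a point): Grip point on the bar's black wing grip, on the post's axis, 69 mm above the bench with the bar down. Wing: upright block 12 mm thick, 34 long along the bar, 34 high; this point is 22 mm above its foot (a 24 mm wide hub lies below). Axes turn with the bar: y along the bar to its pad, x across the wing (pinch this way), z up. The bar leaves the hub along y and rises 30 to 40 mm from the axis.
- bar_pad (a point): Middle of the underside of the rubber pad (22 by 26 mm) at the end of the clamp bar, 90 mm from the post's axis. The bar is 16 mm wide and ends 104 mm from the post's axis.
- clamp_meter: Grey hand-held clamp meter with an orange jaw ring, about 210 by 85 by 32 mm, lying on the bench. Bystander.
- screwdriver: Screwdriver with a black handle, 160 mm long, lying on the bench. Bystander.
- spray_can: Aluminium can 52 mm in diameter, 140 mm high, standing on the bench; origin under its centre. Bystander.
There are look-alikes about, which are no part of the job. Leave any green or red look-alike of the blown_plain alone.

How it is judged:
By the outcome, as a careful person would: the job done as asked, in the order asked, and still so for the second after the job is handed in, with the robot touching nothing.
It also fails if it takes over 72 s, if anything falls off the work surface, if the arm or the gripper's body presses on something with over 40 N, if the wrist force passes 120 N, or if a joint passes its speed limit or range.

## Working session

There is one attempt and no reset: what is moved stays moved. The work goes in short steps, Python scripts to look and compute and a tool call to move; the robot and the scene stay as the last step left them, time stands still between calls to the robot, and variables do not carry over. Pictures are saved under pics/ and viewed, and the job is handed in when it is done.

Besides the shell and the picture viewer there is one more tool, called after ">>>" as a command line: name --argument value ..., lists and objects as JSON in quotes. step_arm: Moves the arm, as the interface text tells. Its arguments: {"type":"object","properties":{"steps":{"type":"string"},"grip_force":{"type":"number"}},"required":["steps"]}

```bash
ls; mkdir -p pics
python3 - <<'E'
from rig import arm, eyes
import cv2,json
s=arm.state();print(s['time'],s['ee_pos'],s['eef_rot'],s['opening'])
for n in('top','side','wrist'):
    c=eyes.camera(n);cv2.imwrite(f'pics/{n}0.png',c['pixels'][:,:,::-1])
    print(n,{k:v for k,v in c.items() if k!='pixels'})
E
```

```text
pics
0.0 [0.24439965 0.49243054 0.26313574] [[-9.32145910e-04 -8.95705509e-01  4.44646796e-01]
 [-1.15237836e-03  4.44647656e-01  8.95704825e-01]
 [-9.99998902e-01  3.22526244e-04 -1.44666814e-03]] 0.0883410986180746
top {'K': array([[495.84269064,   0.        , 318.92113206],
       [  0.        , 495.84269064, 242.87619373],
       [  0.        ,   0.        ,   1.        ]]), 'rvec': array([ 2.11650442, -2.17500479,  0.20219157]), 'tvec': array([-0.09203437,  0.49976854,  1.12745412])}
side {'K': array([[608.27185117,   0.        , 325.53597628],
       [  0.        , 608.27185117, 237.30380664],
       [  0.        ,   0.        ,   1.        ]]), 'rvec': array([ 2.25892316, -0.65656999,  0.30009397]), 'tvec': array([-0.4730023 ,  0.17104973,  1.44094052])}
wrist {'K': array([[419.16639675,   0.        , 316.94211913],
       [  0.        , 419.16639675, 239.07859726],
       [  0.        ,   0.        ,   1.        ]]), 'mount': array([[ 1.74379835e-04, -3.20819025e-01,  9.47140498e-01,
        -1.20306965e-01],
       [-1.52032242e-04, -9.47140510e-01, -3.20819001e-01,
         8.27322408e-02],
       [ 9.99999973e-01, -8.80515293e-05, -2.13937042e-04,
        -1.47658202e-04],
       [ 0.00000000e+00,  0.00000000e+00,  0.00000000e+00,
         1.00000000e+00]])}
```

View pics/top0.png

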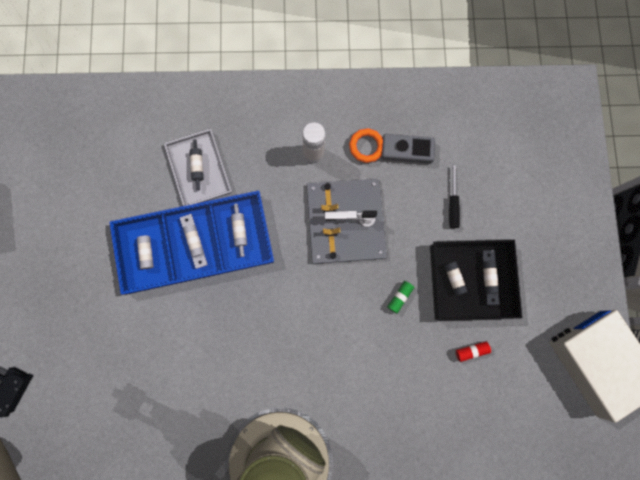

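View pics/side0.png

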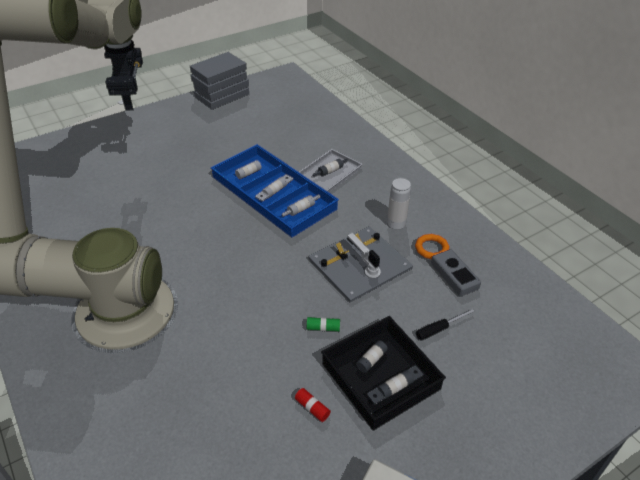

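View pics/wrist0.png

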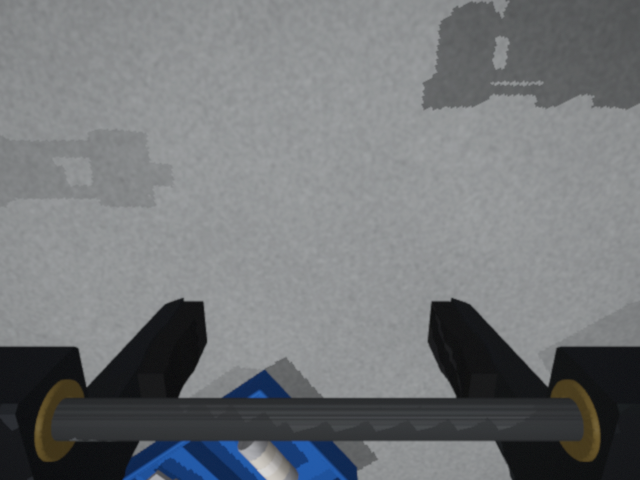

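Run:
```python
import cv2,numpy as np
t=cv2.imread('pics/top0.png');s=cv2.imread('pics/side0.png')
r=lambda im,x,y,w,h:cv2.resize(im[y:y+h,x:x+w],(400,300),interpolation=cv2.INTER_CUBIC)
cv2.imwrite('pics/z1.png',np.vstack([np.hstack([r(t,150,120,120,90),r(t,180,190,80,60)]),np.hstack([r(s,290,140,80,60),r(t,420,240,120,90)])]))
cv2.imwrite('pics/z2.png',np.vstack([np.hstack([r(t,295,170,100,75+25),]),r(s,300,215,120,90)]))
```

```text
(no output)
```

View pics/z1.png

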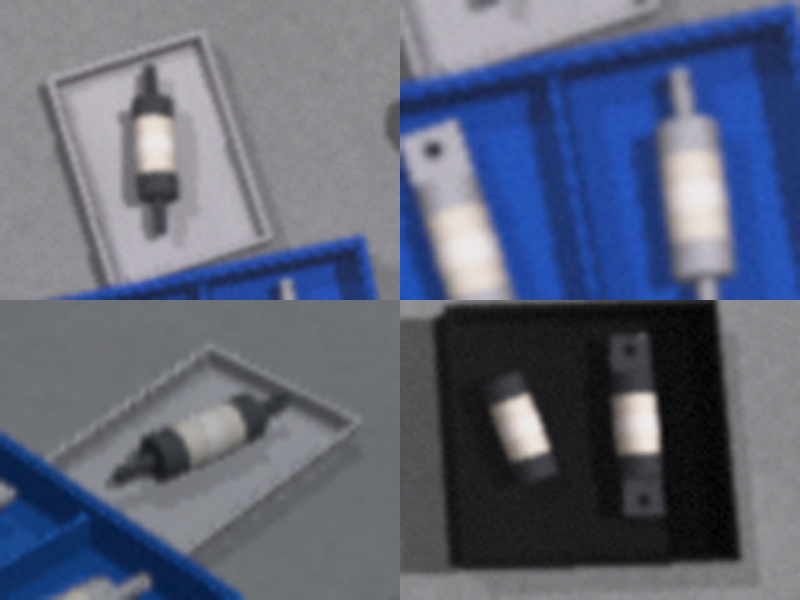

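View pics/z2.png

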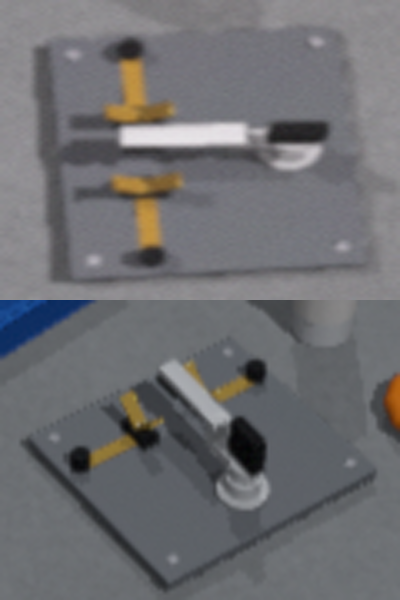

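```bash
cat > h.py <<'E'
import cv2,numpy as np
def cast(c,uv,z,tool=None):
    K=c['K'];uv=np.asarray(uv,float).reshape(-1,1,2)
    n=cv2.undistortPoints(uv,K,None).reshape(-1,2)
    d=np.c_[n,np.ones(len(n))]
    if tool is None:
        R=cv2.Rodrigues(c['rvec'])[0];o=-R.T@c['tvec'];d=d@R
    else:
        p,Rt=tool;M=c['mount'];R=Rt@M[:3,:3];o=p+Rt@M[:3,3];d=d@R.T
    return o+d*((z-o[2])/d[:,2])[:,None]
def proj(c,P,tool=None):
    P=np.asarray(P,float).reshape(-1,3)
    if tool is None: r,t=c['rvec'],c['tvec']
    else:
        p,Rt=tool;M=c['mount'];R=Rt@M[:3,:3];o=p+Rt@M[:3,3]
        r=cv2.Rodrigues(R.T)[0];t=-R.T@o
    return cv2.projectPoints(P,r,t,c['K'],None)[0].reshape(-1,2)
def pca(pts):
    m=pts.mean(0);w,v=np.linalg.eigh(np.cov((pts-m).T));return m,v[:,-1],np.sqrt(w)
E
python3 - <<'E'
from rig import arm,eyes
from h import *
c=eyes.camera('top');im=c['pixels'];hsv=cv2.cvtColor(im,cv2.COLOR_RGB2HSV)
R=cv2.Rodrigues(c['rvec'])[0];print('cam',-R.T@c['tvec'])
# spare stud
H,S,V=[hsv[:,:,i].astype(int) for i in range(3)]
m=((V>110)&~((H>100)&(H<130)&(S>110))).astype(np.uint8)
sub=np.zeros_like(m);sub[198:264,222:256]=m[198:264,222:256]
n,l,st,ce=cv2.connectedComponentsWithStats(sub);print(st[1:],ce[1:])
k=1+np.argmax(st[1:,4]);ys,xs=np.where(l==k)
P=cast(c,np.c_[xs,ys],0.019)[:,:2];mm,v,w=pca(P);print('stud',mm,np.degrees(np.arctan2(v[1],v[0])),w)
a=(P-mm)@v;b=(P-mm)@[-v[1],v[0]];print(a.min(),a.max(),b.min(),b.max())
# white barrel
wm=(V>150)&(S>15)&(H<40)&(l==k);ys,xs=np.where(wm);print('barrel',cast(c,np.c_[xs,ys],0.019).mean(0),len(xs))
# brass
br=((H>10)&(H<28)&(S>110)&(V>90)).astype(np.uint8);br[:, :300]=0;br[:,350:]=0;br[:175]=0;br[265:]=0
n,l,st,ce=cv2.connectedComponentsWithStats(br);print(st[1:],ce[1:])
# plate
pl=im[175:270,300:395];
g=cv2.cvtColor(im,cv2.COLOR_RGB2GRAY)
cv2.imwrite('pics/jz.png',cv2.resize(im[170:270,295:395,::-1],(600,600),interpolation=cv2.INTER_CUBIC))
E
```

```text
cam [ 0.30558888 -0.07597332  1.19592441]
[[231 204  16  53 514]] [[238.62256809 229.49610895]]
stud [0.53867377 0.0862961 ] -172.76501091114673 [0.0081754  0.03068791]
-0.06414177957935921 0.0656460624758569 -0.01618746463067497 0.015622775372071959
barrel [0.53999198 0.0866021  0.019     ] 90
[[321 190  17  21 156]
 [323 228  17   7  80]
 [329 236   6  17  80]] [[328.25       202.57051282]
 [330.6875     231.0875    ]
 [331.5        243.7125    ]]
```

View pics/jz.png

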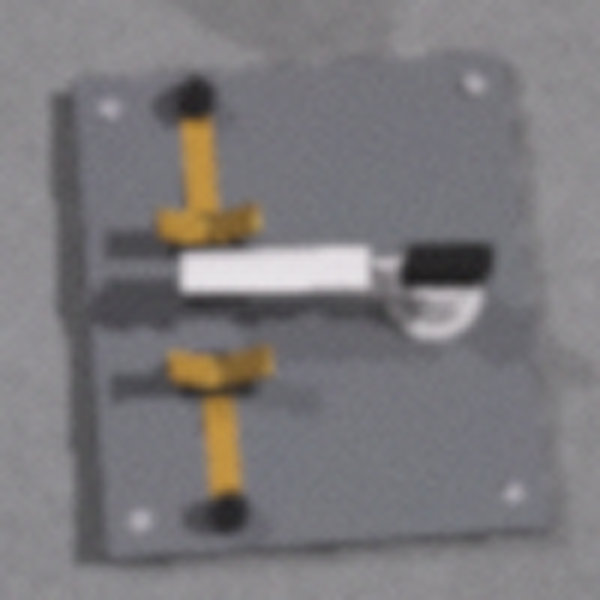

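Run:
```python
from rig import arm,eyes
from h import *
c=eyes.camera('top')
z=np.array([[110,108],[475,82],[514,492],[140,520]])
uv=(z+0.5)/6-0.5+[295,170]
P=cast(c,uv,0.016);print(P)
g=cv2.cvtColor(c['pixels'],cv2.COLOR_RGB2GRAY).astype(float)
uv2=[]
for u,v in uv:
    x0,y0=int(round(u)),int(round(v));w=g[y0-3:y0+4,x0-3:x0+4];w=np.clip(w-np.median(w)-8,0,None)
    yy,xx=np.mgrid[-3:4,-3:4];uv2.append([x0+(w*xx).sum()/w.sum(),y0+(w*yy).sum()/w.sum()])
P=cast(c,uv2,0.016);print(P)
ctr=P.mean(0);vx=P[0]-P[3]+P[1]-P[2];yaw=np.arctan2(vx[1],vx[0])
vy=P[0]-P[1]+P[3]-P[2]
print(ctr,np.degrees(yaw),np.degrees(np.arctan2(vy[1],vy[0]))-90,np.linalg.norm(vx)/2,np.linalg.norm(vy)/2)
x=np.array([np.cos(yaw),np.sin(yaw)]);y=np.array([-x[1],x[0]])
print('rest',ctr[:2]+.04*y,'post',ctr[:2]-.05*y)
# bar edge white: pixel direction
for z,n in((0.05,'rest'),(0.069,'grip')):
    print(n,proj(c,np.r_[ctr[:2]+(.04 if n=='rest' else -.05)*y,z]))
s=eyes.camera('side')
Q=[np.r_[ctr[:2]+a*x+b*y,zz] for a,b,zz in((.1,.09,.016),(-.1,.09,.016),(-.1,-.09,.016),(.1,-.09,.016),(0,-.05,.069),(-.029,.04,.04),(.029,.04,.04))]
im=s['pixels'][:,:,::-1].copy()
for u in proj(s,Q):cv2.circle(im,tuple(int(round(k)) for k in u),1,(0,0,255),-1)
im2=c['pixels'][:,:,::-1].copy()
for u in proj(c,Q):cv2.circle(im2,tuple(int(round(k)) for k in u),1,(0,0,255),-1)
cv2.imwrite('pics/ov.png',np.hstack([cv2.resize(im[215:315,295:415],(400,333)),cv2.resize(im2[170:270,295:395],(333,333))]))
```

```text
[[ 0.6395451  -0.09553546  0.016     ]
 [ 0.64712527 -0.24593885  0.016     ]
 [ 0.47638344 -0.25360624  0.016     ]
 [ 0.46894964 -0.1029428   0.016     ]]
[[ 0.63946332 -0.09536158  0.016     ]
 [ 0.64675578 -0.24593225  0.016     ]
 [ 0.47592762 -0.2536069   0.016     ]
 [ 0.46876728 -0.10302418  0.016     ]]
[ 0.5577285  -0.17448123  0.016     ] 2.5713239763289963 2.747602774496727 0.1709342018831349 0.15074999935282835
rest [ 0.55593398 -0.1345215 ] post [ 0.55997165 -0.22443088]
rest [[330.48027983 217.49083015]]
grip [[369.2728642  213.12947837]]
```

View pics/ov.png

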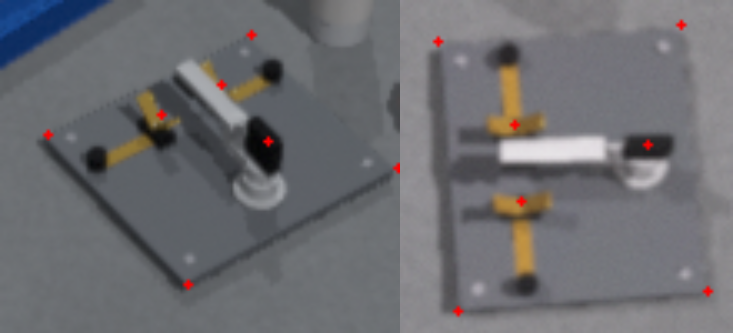

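```bash
cat >> h.py <<'E'
def plan(s,pos,phi):
    """row values to bring TCP to pos, pointing down, jaw axis at phi deg"""
    from scipy.spatial.transform import Rotation as Ro
    p,R=np.array(s['ee_pos']),np.array(s['eef_rot'])
    a=np.radians(phi);z=np.array([np.cos(a),np.sin(a),0]);x=np.array([0,0,-1.]);T=np.c_[x,np.cross(z,x),z]
    r=Ro.from_matrix(R.T@T).as_rotvec(degrees=True)/5
    d=R.T@(np.array(pos)-p)/.025
    zz=R[:,2];print('t %.2f pos %s phi %.2f open %.4f F %s'%(s['time'],p.round(4),np.degrees(np.arctan2(zz[1],zz[0])),s['opening'],np.round(s['force'],1)))
    print('ROW',np.round(np.r_[r,d],3))
E
python3 -c "
from h import *
from rig import arm
plan(arm.state(),[.56,-.2244,.2],2.6)"
```

```text
t 0.30 pos [0.2445 0.4926 0.2636] phi 63.60 open 0.0885 F [ 0.   0.2 -0.8]
ROW [ 1.2200e+01 -5.0000e-03  2.0000e-03  2.5480e+00 -2.4055e+01 -2.0076e+01]
```

>>> step_arm --steps "6.1 0 0 1.3 -12.0 -10.0 50;6.1 0 0 1.3 -12.0 -10.0 50;6.1 0 0 1.3 -12.0 -10.0 50;6.1 0 0 1.3 -12.0 -10.0 50;6.1 0 0 1.3 -12.0 -10.0 50;6.1 0 0 1.3 -12.0 -10.0 50;6.1 0 0 1.3 -12.0 -10.0 50;6.1 0 0 1.3 -12.0 -10.0 50;6.1 0 0 1.3 -12.0 -10.0 50;6.1 0 0 1.3 -12.0 -10.0 50"

```text
time: 1.13
ee_pos: [0.4034, 0.1317, 0.231]
eef_rot: [[0.0, -0.543, 0.839], [-0.001, 0.839, 0.543], [-1.0, -0.001, -0.0]]
force: [0.8, 0.6, 1.2]
opening: 0.0501
```

```bash
python3 -c "
from h import *
from rig import arm
plan(arm.state(),[.56,-.2244,.2],2.6)"
```

```text
t 1.13 pos [0.4034 0.1317 0.231 ] phi 32.92 open 0.0501 F [0.8 0.6 1.2]
ROW [ 6.0640e+00 -0.0000e+00  1.0000e-02  1.2530e+00 -1.5359e+01 -2.4830e+00]
```

>>> step_arm --steps "6.1 0 0 1.24 -15.35 -2.5 50;6.1 0 0 1.24 -15.35 -2.5 50;6.1 0 0 1.24 -15.35 -2.5 50;6.1 0 0 1.24 -15.35 -2.5 50;6.1 0 0 1.24 -15.35 -2.5 50;6.1 0 0 1.24 -15.35 -2.5 50;6.1 0 0 1.24 -15.35 -2.5 50;6.1 0 0 1.24 -15.35 -2.5 50;6.1 0 0 1.24 -15.35 -2.5 50;6.1 0 0 1.24 -15.35 -2.5 50"

```text
time: 1.97
ee_pos: [0.5603, -0.225, 0.1991]
eef_rot: [[0.0, -0.042, 0.999], [-0.001, 0.999, 0.042], [-1.0, -0.001, 0.0]]
force: [-0.3, 0.6, -0.1]
opening: 0.0501
```

```bash
cat > look.py <<'E'
import sys
from rig import arm,eyes
from h import *
def look(name,pts=[]):
    s=arm.state();c=eyes.camera('wrist');t=(np.array(s['ee_pos']),np.array(s['eef_rot']))
    im=c['pixels'][:,:,::-1].copy();cv2.imwrite(f'pics/{name}_raw.png',im)
    if len(pts):
        for u in proj(c,pts,t):cv2.drawMarker(im,tuple(int(round(k)) for k in u),(0,0,255),0,14,1)
    cv2.imwrite(f'pics/{name}.png',im);return s,c,t
E
python3 - <<'E'
from look import *
s,c,t=look('w1',[[.56,-.2244,.081],[.5559,-.1345,.05],[.5559-.029,-.1345-.0013,.04],[.5559+.029,-.1345+.0013,.04]])
plan(s,[.56,-.2244,.2],2.6)
E
```

```text
t 1.97 pos [ 0.5603 -0.225   0.1991] phi 2.42 open 0.0501 F [-0.3  0.6 -0.1]
ROW [-0.037  0.     0.009 -0.035  0.026 -0.011]
```

View pics/w1.png

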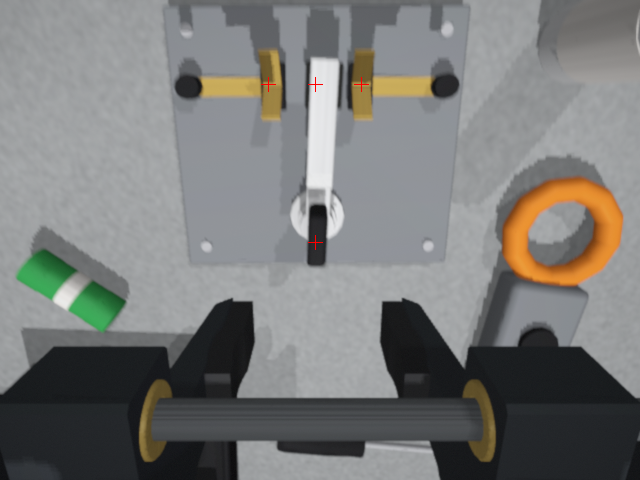

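>>> step_arm --steps "0.2 0 0 1.5 0.03 0 50;0.2 0 0 3.0 0.03 0 50;0.2 0 0 4.0 0.03 0 50;0.2 0 0 4.6 0.03 0 50;0.2 0 0 4.95 0.03 0 50;0.2 0 0 4.95 0.03 0 50;0.2 0 0 4.95 0.03 0 5;0.2 0 0 4.95 0.03 0 5;0.2 0 0 4.95 0.03 0 5;0.2 0 0 4.95 0.03 0 5" --grip_force 30

```text
time: 2.85
ee_pos: [0.5596, -0.2197, 0.0775]
eef_rot: [[0.002, -0.028, 1.0], [-0.001, 1.0, 0.028], [-1.0, -0.001, 0.001]]
force: [-0.2, 0.2, 0.2]
opening: 0.0254
```

>>> step_arm --steps "0 0 0 0 0 0 5;0 0 0 0 0 0 5;0 0 0 0 0 0 5;0 0 0 0 0 0 5;0 0 0 0 0 0 5;0 0 0 0 0 0 5;0 0 0 0 0 0 5;0 0 0 0 0 0 5;0 0 0 0 0 0 5;0 0 0 0 0 0 5"

```text
time: 3.68
ee_pos: [0.5595, -0.2196, 0.0769]
eef_rot: [[0.001, -0.028, 1.0], [-0.0, 1.0, 0.028], [-1.0, -0.0, 0.001]]
force: [1.1, 1.2, 5.8]
opening: 0.0118
```

Run:
```python
from look import *
s,c,t=look('w2',[[.56,-.2244,.081]])
plan(s,[.56,-.2244,.075],2.6)
print(s['joint_positions'],s['joint_velocities'])
t=eyes.camera('side')['pixels'][:,:,::-1];cv2.imwrite('pics/s2.png',cv2.resize(t[150:330,220:460],(800,600)))
```

```text
t 3.68 pos [ 0.5595 -0.2196  0.0769] phi 1.60 open 0.0118 F [1.1 1.2 5.8]
ROW [-0.2    0.01   0.005  0.076 -0.191  0.014]
[-3.27077325e+01  3.74657744e+01  8.02694739e+01  6.43390814e-03
  6.22088874e+01 -3.43122167e+01] [ 0.0529762   0.05599145  0.11778346 -0.05460596 -0.05085997 -0.08492451]
```

View pics/s2.png

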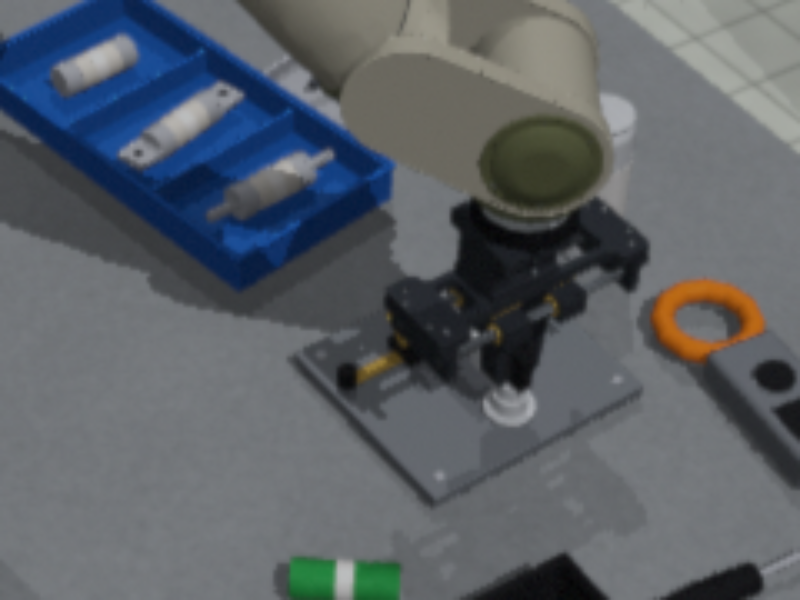

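View pics/w2.png

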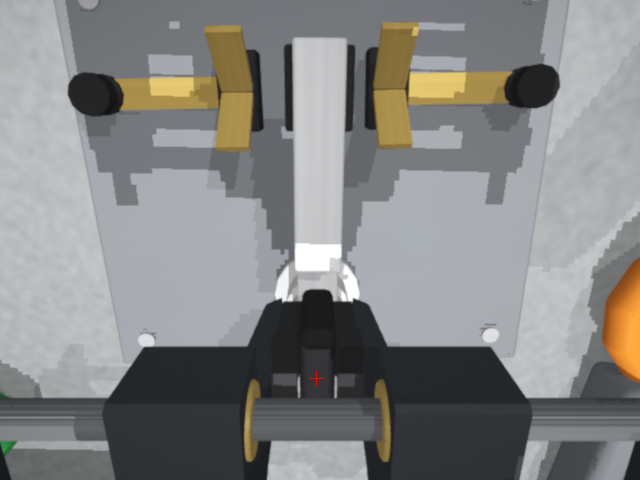

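>>> step_arm --steps "1 0 0 0 0 0.017 5;2 0 0 0 -0.003 0.033 5;3 0 0 0 -0.007 0.05 5;4 0 0 0 -0.012 0.066 5;5 0 0 0 -0.018 0.081 5;6 0 0 0 -0.026 0.096 5;7 0 0 0 -0.035 0.11 5;8 0 0 0 -0.045 0.123 5;9 0 0 0 -0.056 0.136 5;9 0 0 0 -0.056 0.136 5"

```text
time: 4.62
ee_pos: [0.5623, -0.2208, 0.0769]
eef_rot: [[-0.001, 0.69, 0.723], [0.0, 0.723, -0.69], [-1.0, -0.0, -0.001]]
force: [-3.3, 1.8, 7.3]
opening: 0.0117
```

>>> step_arm --steps "1 0 0 0 0 0.017 5;2 0 0 0 -0.003 0.033 5;3 0 0 0 -0.007 0.05 5;4 0 0 0 -0.012 0.066 5;5 0 0 0 -0.018 0.081 5;6 0 0 0 -0.026 0.096 5;7 0 0 0 -0.035 0.11 5;8 0 0 0 -0.045 0.123 5;8.8 0 0 0 -0.056 0.134 5;8.8 0 0 0 -0.056 0.134 5"

```text
time: 5.45
ee_pos: [0.5635, -0.2234, 0.0768]
eef_rot: [[-0.002, 0.999, 0.042], [0.002, 0.042, -0.999], [-1.0, -0.002, -0.002]]
force: [-3.4, 5.3, 8.7]
opening: 0.0118
```

>>> step_arm --steps "0 0 0 0 0 0 30;0 0 0 0 0 0 30;0 0 0 0 0 0 30;0 0 0 -0.5 0 0 40;0 0 0 -1.5 0 0 50;0 0 0 -3 0 0 50;0 0 0 -4 0 0 50;0 0 0 -5 0 0 50;0 0 0 -5.2 0 0 50;0 0 0 -5.2 0 0 50"

```text
time: 6.28
ee_pos: [0.5645, -0.2245, 0.2076]
eef_rot: [[0.002, 0.999, 0.045], [-0.002, 0.045, -0.999], [-1.0, 0.002, 0.002]]
force: [0.7, -0.6, 0.3]
opening: 0.0505
```

Run:
```python
from look import *
s,c,t=look('w3',[[.56,-.2244,.081],[.5559,-.1345,.05]])
plan(s,[.54,.0866,.20],97.2)
plan(s,[.54,.0866,.20],-82.8)
print(s['joint_positions'])
cv2.imwrite('pics/t3.png',cv2.resize(eyes.camera('top')['pixels'][150:290,180:400,::-1],(800,509)))
```

```text
t 6.28 pos [ 0.5645 -0.2245  0.2076] phi -87.40 open 0.0505 F [ 0.7 -0.6  0.3]
ROW [ 3.5080e+01 -3.9000e-02 -3.3000e-02  2.8200e-01 -4.1600e-01 -1.2476e+01]
t 6.28 pos [ 0.5645 -0.2245  0.2076] phi -87.40 open 0.0505 F [ 0.7 -0.6  0.3]
ROW [ -0.92    0.021  -0.025   0.282  -0.416 -12.476]
[-3.28366552e+01  2.99381883e+01  7.01463331e+01 -7.37301455e-03
  7.97494714e+01  5.45656152e+01]
```

View pics/w3.png

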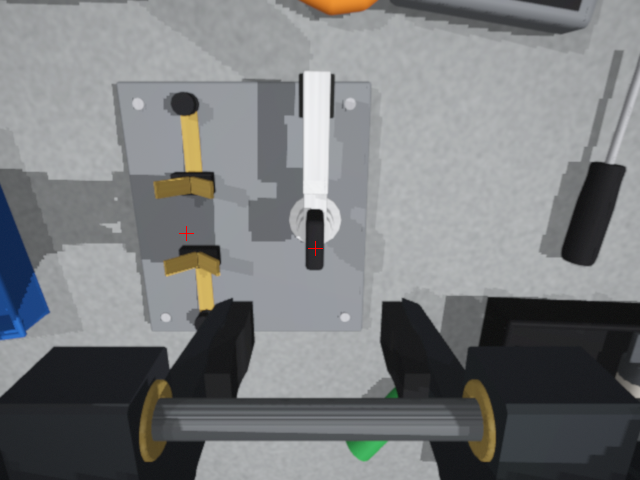

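View pics/t3.png

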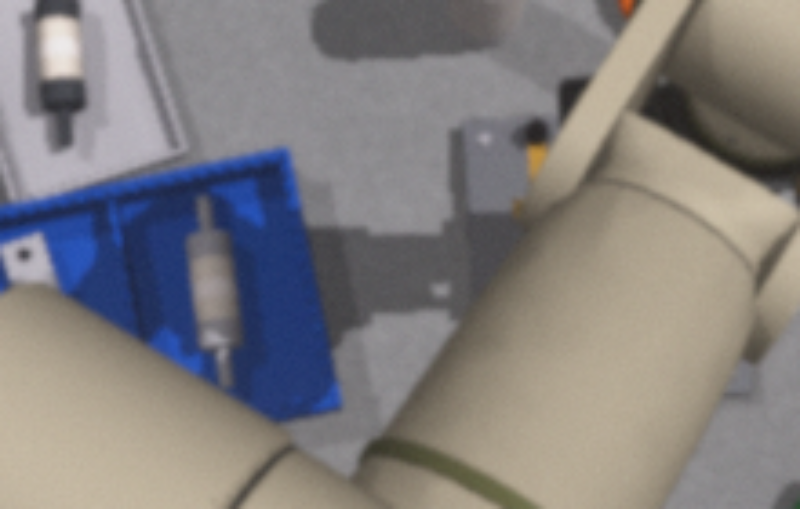

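>>> step_arm --steps "-0.2 0 0 0.05 -0.05 -1.6 50;-0.4 0 0 0.1 -0.1 -3.2 50;-0.6 0 0 0.15 -0.2 -4.8 50;-0.8 0 0 0.2 -0.3 -6.4 50;-0.9 0 0 0.3 -0.4 -8.0 50;-0.9 0 0 0.3 -0.4 -9.5 50;-0.9 0 0 0.3 -0.42 -11 50;-0.9 0 0 0.3 -0.42 -12 50;-0.9 0 0 0.3 -0.42 -12.48 50;-0.9 0 0 0.3 -0.42 -12.48 50"

```text
time: 7.22
ee_pos: [0.5389, 0.0888, 0.1976]
eef_rot: [[-0.003, 0.992, 0.126], [0.0, 0.126, -0.992], [-1.0, -0.003, -0.001]]
force: [0.4, 0.4, -0.1]
opening: 0.0498
```

>>> step_arm --steps "0 0 0 0 0 0 50;0 0 0 0 0 0 50;0 0 0 0 0 0 50;0 0 0 0 0 0 50;0 0 0 0 0 0 50;0 0 0 0 0 0 50;0 0 0 0 0 0 50;0 0 0 0 0 0 50;0 0 0 0 0 0 50;0 0 0 0 0 0 50"

```text
time: 8.05
ee_pos: [0.5395, 0.087, 0.199]
eef_rot: [[0.0, 0.992, 0.124], [-0.0, 0.124, -0.992], [-1.0, 0.0, 0.0]]
force: [-0.8, -0.3, 0.2]
opening: 0.0501
```

Run:
```python
from look import *
s,c,t=look('w4',[[.54,.0866,.019]])
im=c['pixels'];hsv=cv2.cvtColor(im,cv2.COLOR_RGB2HSV);H,S,V=[hsv[:,:,i].astype(int) for i in range(3)]
u0=proj(c,[.54,.0866,.019],t)[0]
m=((V>60)&~((H>100)&(H<130)&(S>110))).astype(np.uint8)
m[300:]=0
n,l,st,ce=cv2.connectedComponentsWithStats(m);print(u0,st[l[int(u0[1]),int(u0[0])]])
ys,xs=np.where(l==l[int(u0[1]),int(u0[0])])
P=cast(c,np.c_[xs,ys],0.019,t)[:,:2];mm,v,w=pca(P);v=v*np.sign(v[0])
print('stud',mm,np.degrees(np.arctan2(v[1],v[0])),w)
a=(P-mm)@v;b=(P-mm)@[-v[1],v[0]];print(a.min(),a.max(),b.min(),b.max(), mm+v*(a.min()+a.max())/2)
plan(s,[.54,.0866,.033],-82.8)
```

```text
[316.63260225 216.57745836] [ 297  128   42  171 5123]
stud [0.54100361 0.08616595] 6.900270386987982 [0.00790533 0.03075145]
-0.06802238459663798 0.06283426654876262 -0.015046701112355001 0.015160072974108643 [0.53842834 0.0858543 ]
t 8.05 pos [0.5395 0.087  0.199 ] phi -82.90 open 0.0501 F [-0.8 -0.3  0.2]
ROW [-0.019  0.    -0.     6.64   0.017  0.02 ]
```

View pics/w4.png

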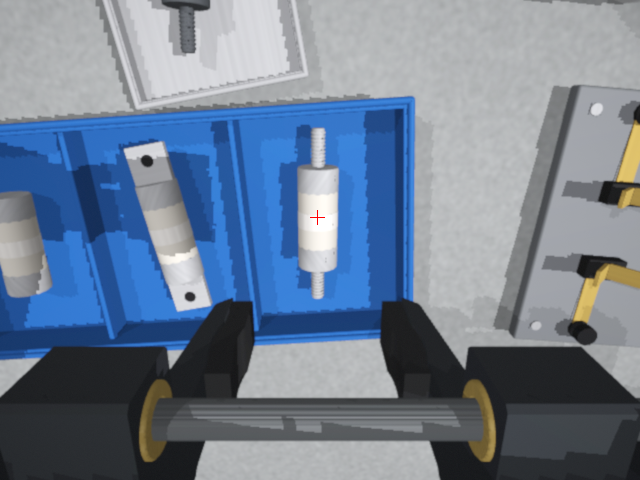

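>>> step_arm --steps "0 0 0 1.4 0 0.03 50;0 0 0 2.8 0 0.03 50;0 0 0 4.2 0 0.03 50;0 0 0 5.3 0 0.03 50;0 0 0 6.0 0 0.03 50;0 0 0 6.4 0 0.03 50;0 0 0 6.64 0 0.03 50;0 0 0 6.64 0 0.03 50;0 0 0 6.64 0 0.03 50;0 0 0 6.64 0 0.03 20" --grip_force 25

```text
time: 8.93
ee_pos: [0.5403, 0.0863, 0.0342]
eef_rot: [[0.002, 0.992, 0.124], [-0.0, 0.124, -0.992], [-1.0, 0.002, 0.0]]
force: [0.7, -0.5, -0.1]
opening: 0.0454
```

>>> step_arm --steps "0 0 0 0 0 0 20;0 0 0 0 0 0 20;0 0 0 0 0 0 20;0 0 0 0 0 0 20;0 0 0 0 0 0 20;0 0 0 0 0 0 20;0 0 0 0 0 0 20;0 0 0 0 0 0 20;0 0 0 0 0 0 20;0 0 0 0 0 0 20"

```text
time: 9.77
ee_pos: [0.5399, 0.0863, 0.0336]
eef_rot: [[0.001, 0.992, 0.124], [-0.0, 0.124, -0.992], [-1.0, 0.001, 0.0]]
force: [-1.3, -0.1, 5.6]
opening: 0.0291
```

>>> step_arm --steps "0 0 0 -0.2 0 0 20;0 0 0 -0.6 0 0 20;0 0 0 -1.2 0 0 20;0 0 0 -2.0 0 0 20;0 0 0 -2.8 0 0 20;0 0 0 -3.6 0 0 20;0 0 0 -4.2 0 0 20;0 0 0 -4.6 0 0 20;0 0 0 -4.8 0 0 20;0 0 0 -4.8 0 0 20"

```text
time: 10.6
ee_pos: [0.5398, 0.0863, 0.1538]
eef_rot: [[0.001, 0.992, 0.124], [-0.0, 0.124, -0.992], [-1.0, 0.001, 0.0]]
force: [1.1, 0.7, -2.8]
opening: 0.0294
```

Run:
```python
from look import *
s,c,t=look('w5',[])
plan(s,[.5559,-.1345,.15],-87.35)
cv2.imwrite('pics/s5.png',cv2.resize(eyes.camera('side')['pixels'][90:270,200:440,::-1],(800,600)))
```

```text
t 10.60 pos [0.5398 0.0863 0.1538] phi -82.90 open 0.0294 F [ 1.1  0.7 -2.8]
ROW [ 8.900e-01  2.000e-03 -1.500e-02  1.560e-01 -4.520e-01  8.843e+00]
```

View pics/w5.png

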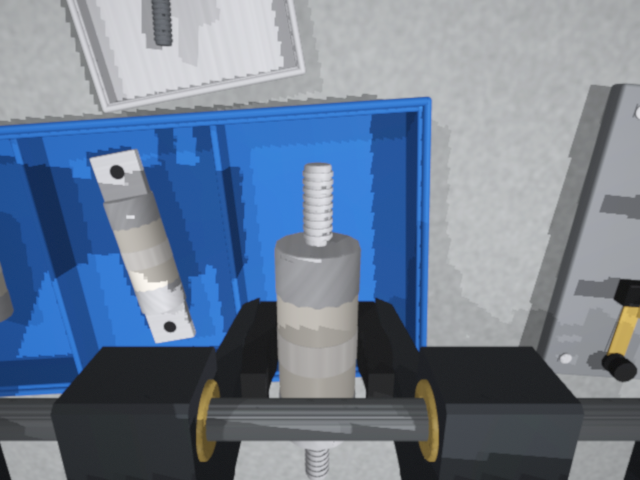

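View pics/s5.png

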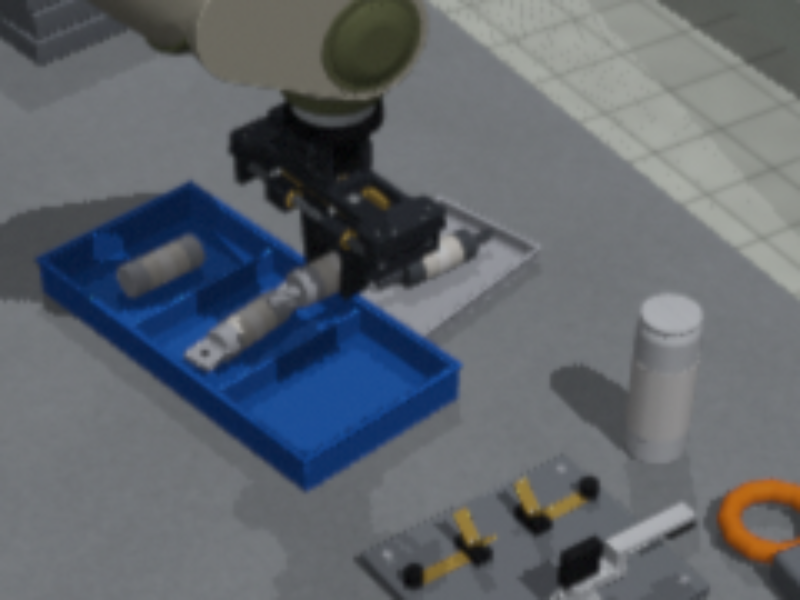

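Run:
```python
from look import *
s=arm.state();c=eyes.camera('wrist');t=(np.array(s['ee_pos']),np.array(s['eef_rot']))
for y,r,n in((.065,.005,'tip'),(.038,.015,'cap end'),(.02,.015,'cap/ceramic'),(-.02,.015,'far')):
  for sg in(-1,1): 
    print(n,sg,proj(c,t[0]+t[1]@np.array([.0146+sg*r,y,0]),t).round(1), 'per mm',(proj(c,t[0]+t[1]@np.array([.0146+sg*r,y+.001,0]),t)-proj(c,t[0]+t[1]@np.array([.0146+sg*r,y,0]),t))[0,1].round(2))
cv2.imwrite('pics/w5z.png',cv2.resize(c['pixels'][150:350,260:380,::-1],(480,800))[:600])
cv2.imwrite('pics/w5z.png',cv2.resize(c['pixels'][150:310,250:390,::-1],(525,600)))
```

```text
tip -1 [[314.6 164. ]] per mm -3.26
tip 1 [[314.8 159.4]] per mm -3.05
cap end -1 [[314.6 257.4]] per mm -3.05
cap end 1 [[315.  228.3]] per mm -2.56
cap/ceramic -1 [[314.7 309.8]] per mm -2.79
cap/ceramic 1 [[315.1 272.6]] per mm -2.38
far -1 [[315.  411.5]] per mm -2.33
far 1 [[315.3 360.6]] per mm -2.04
```

View pics/w5z.png

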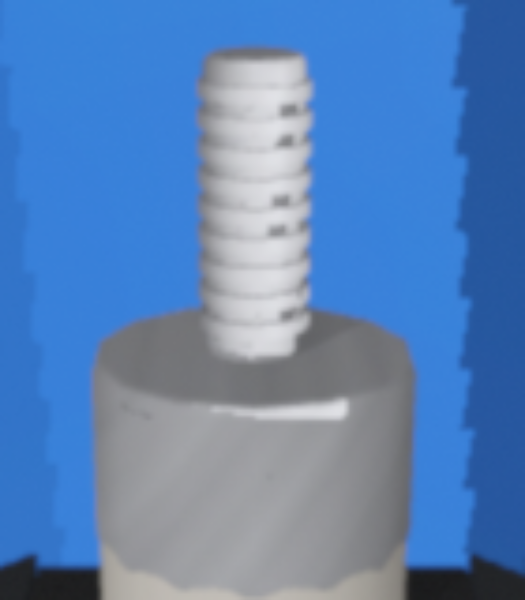

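>>> step_arm --steps "0.1 0 0 0.03 -0.05 0.5 20;0.2 0 0 0.06 -0.1 1.5 20;0.4 0 0 0.1 -0.15 2.8 20;0.5 0 0 0.15 -0.2 4.2 20;0.6 0 0 0.15 -0.3 5.6 20;0.8 0 0 0.15 -0.36 6.8 20;0.89 0 0 0.15 -0.4 7.8 20;0.89 0 0 0.15 -0.43 8.5 20;0.89 0 0 0.15 -0.43 8.84 20;0.89 0 0 0.15 -0.43 8.84 20"

```text
time: 11.58
ee_pos: [0.556, -0.1364, 0.1485]
eef_rot: [[-0.001, 0.999, 0.044], [0.0, 0.044, -0.999], [-1.0, -0.001, -0.0]]
force: [0.6, 0.4, -3.1]
opening: 0.0294
```

>>> step_arm --steps "0 0 0 0.3 0 0 20;0 0 0 0.8 0 0 20;0 0 0 1.3 0 0 20;0 0 0 1.7 0 0 20;0 0 0 2.0 0 0 20;0 0 0 2.0 0 0 20;0 0 0 2.0 0 0 20;0 0 0 2.0 0 0 20;0 0 0 2.0 0 0 20;0 0 0 2.0 0 0 20"

```text
time: 12.42
ee_pos: [0.5565, -0.1344, 0.0998]
eef_rot: [[0.001, 0.999, 0.046], [-0.0, 0.046, -0.999], [-1.0, 0.001, 0.0]]
force: [-0.1, -0.1, -2.0]
opening: 0.0291
```

Run:
```python
from look import *
s,c,t=look('w6',[])
plan(s,[.5565,-.1345,.0646],-87.35)
cv2.imwrite('pics/s6.png',cv2.resize(eyes.camera('side')['pixels'][170:320,270:470,::-1],(800,600),interpolation=cv2.INTER_CUBIC))
```

```text
t 12.42 pos [ 0.5565 -0.1344  0.0998] phi -87.35 open 0.0291 F [-0.1 -0.1 -2. ]
ROW [ 0.000e+00  6.000e-03 -1.100e-02  1.408e+00 -1.000e-03  2.000e-03]
```

View pics/w6.png

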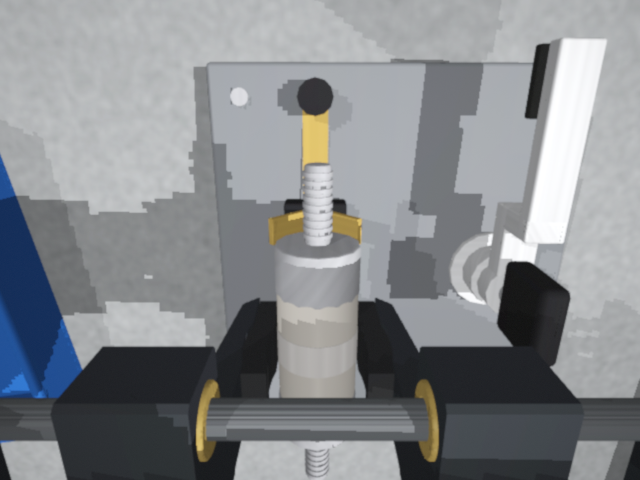

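View pics/s6.png

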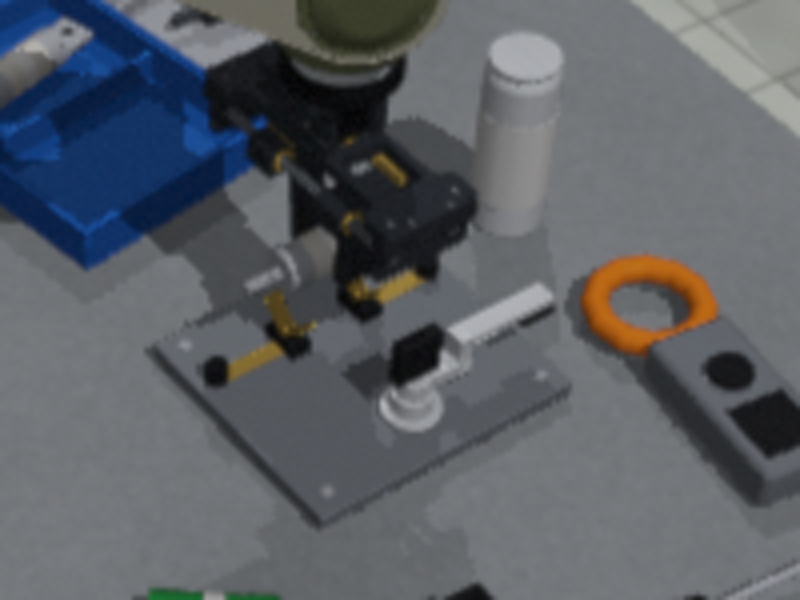

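>>> step_arm --steps "0 0 0 0.3 0 0 20;0 0 0 0.6 0 0 20;0 0 0 0.8 0 0 20;0 0 0 1.0 0 0 20;0 0 0 1.12 0 0 20;0 0 0 1.22 0 0 20;0 0 0 1.30 0 0 20;0 0 0 1.36 0 0 20;0 0 0 1.38 0 0 20;0 0 0 1.38 0 0 20"

```text
time: 13.35
ee_pos: [0.5564, -0.1341, 0.0653]
eef_rot: [[0.001, 0.999, 0.046], [0.0, 0.046, -0.999], [-1.0, 0.001, -0.0]]
force: [-1.4, 2.2, 2.8]
opening: 0.0294
```

Run:
```python
from look import *
s,c,t=look('w7',[])
plan(s,[.5565,-.1345,.0646],-87.35)
```

```text
t 13.35 pos [ 0.5564 -0.1341  0.0653] phi -87.35 open 0.0294 F [-1.4  2.2  2.8]
ROW [ 0.001 -0.001 -0.007  0.028  0.004  0.015]
```

View pics/w7.png

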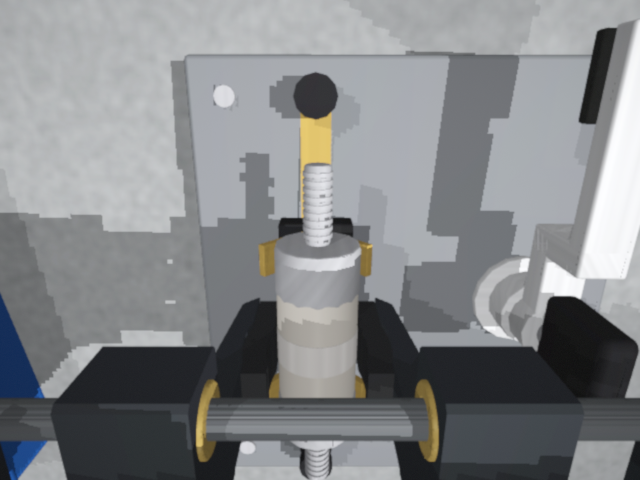

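>>> step_arm --steps "0 0 0 0.02 0 0 20;0 0 0 0.04 0 0 20;0 0 0 0.04 0 0 20;0 0 0 0.04 0 0 30;0 0 0 0.04 0 0 31;0 0 0 0.04 0 0 33;0 0 0 0.04 0 0 36;0 0 0 0.04 0 0 40;0 0 0 0.04 0 0 45;0 0 0 0.04 0 0 48" --grip_force 10

```text
time: 14.23
ee_pos: [0.5563, -0.1345, 0.0637]
eef_rot: [[0.0, 0.999, 0.046], [-0.0, 0.046, -0.999], [-1.0, 0.0, 0.0]]
force: [-0.3, -0.6, 0.1]
opening: 0.0477
```

>>> step_arm --steps "0 0 0 0 0 0 48;0 0 0 -0.3 0 0 48;0 0 0 -0.8 0 0 48;0 0 0 -1.6 0 0 48;0 0 0 -2.6 0 0 48;0 0 0 -3.8 0 0 48;0 0 0 -4.8 0 0 48;0 0 0 -5.2 0 0 48;0 0 0 -5.4 0 0 48;0 0 0 -5.4 0 0 48"

```text
time: 15.07
ee_pos: [0.5563, -0.1344, 0.1991]
eef_rot: [[0.001, 0.999, 0.046], [-0.0, 0.046, -0.999], [-1.0, 0.001, 0.0]]
force: [-0.4, 0.4, -0.6]
opening: 0.0477
```

Run:
```python
from look import *
s,c,t=look('w8',[[.5559,-.1345,.05],[.56,-.2244,.081]])
plan(s,[.5595,-.2244,.20],-87.35)
cv2.imwrite('pics/s8.png',cv2.resize(eyes.camera('side')['pixels'][170:320,270:470,::-1],(800,600),interpolation=cv2.INTER_CUBIC))
```

```text
t 15.07 pos [ 0.5563 -0.1344  0.1991] phi -87.35 open 0.0477 F [-0.4  0.4 -0.6]
ROW [-0.     0.004 -0.008 -0.037 -0.037  3.604]
```

View pics/w8.png

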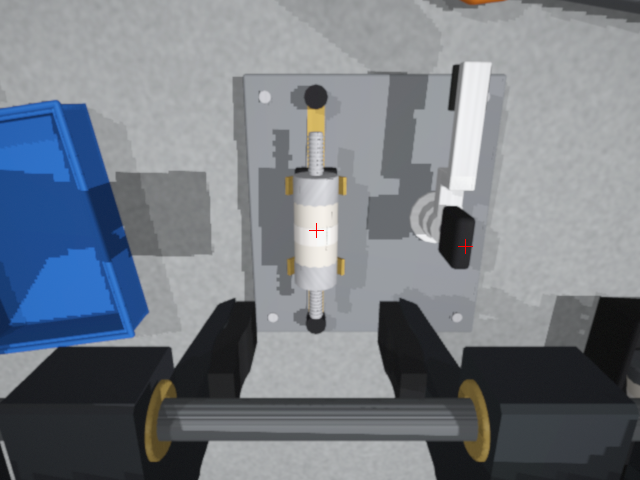

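View pics/s8.png

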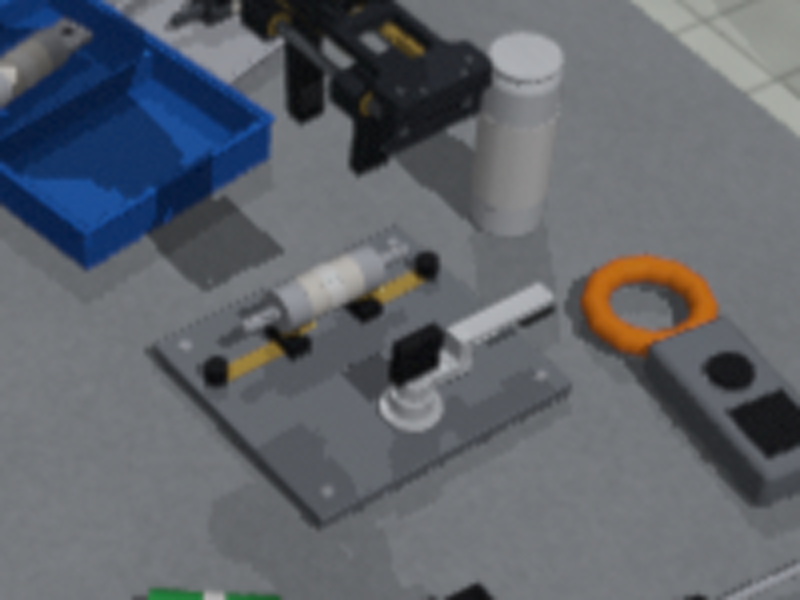

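Run:
```python
from look import *
s=arm.state();c=eyes.camera('wrist');t=(np.array(s['ee_pos']),np.array(s['eef_rot']))
m=np.array([.5559,-.1345,.05]);a=np.radians(2.65);x=np.array([np.cos(a),np.sin(a),0])
for k,z in((.065,0),(.038,.015),(.02,.015),(-.02,.015),(-.038,.015),(-.065,.005)):
    print(k,z,proj(c,m+x*k+[0,0,z],t).round(1))
cv2.imwrite('pics/w8z.png',cv2.resize(c['pixels'][120:320,270:370,::-1],(300,600),interpolation=cv2.INTER_CUBIC))
```

```text
0.065 0 [[316.7 129.8]]
0.038 0.015 [[316.6 177.6]]
0.02 0.015 [[316.7 206.4]]
-0.02 0.015 [[316.7 266.2]]
-0.038 0.015 [[316.7 291.2]]
-0.065 0.005 [[316.7 319.5]]
```

View pics/w8z.png

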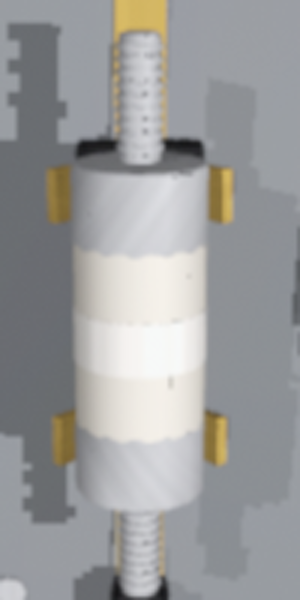

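>>> step_arm --steps "0 0 0 0 0 0.6 40;0 0 0 0 -0.01 1.6 40;0 0 0 0 -0.02 2.6 40;0 0 0 0 -0.02 3.3 40;0 0 0 0.2 -0.02 3.6 40;0 0 0 1.2 -0.02 3.6 40;0 0 0 2.2 -0.02 3.6 40;0 0 0 3.0 -0.02 3.6 40;0 0 0 3.5 -0.02 3.6 40;0 0 0 3.5 -0.02 3.6 40"

```text
time: 16.05
ee_pos: [0.5587, -0.2235, 0.1078]
eef_rot: [[-0.005, 0.999, 0.046], [0.004, 0.046, -0.999], [-1.0, -0.005, -0.004]]
force: [-0.0, -0.2, 0.3]
opening: 0.0399
```

>>> step_arm --steps "0 0 0 0.5 0 0 40;0 0 0 1.0 0 0 40;0 0 0 1.3 0 0 40;0 0 0 1.45 0 0 40;0 0 0 1.45 0 0 40;0 0 0 1.45 0 0 5;0 0 0 1.45 0 0 5;0 0 0 1.45 0 0 5;0 0 0 1.45 0 0 5;0 0 0 1.45 0 0 5" --grip_force 45

```text
time: 16.88
ee_pos: [0.56, -0.2235, 0.0755]
eef_rot: [[0.0, 0.999, 0.046], [0.001, 0.046, -0.999], [-1.0, 0.0, -0.001]]
force: [-0.7, 1.9, 1.9]
opening: 0.0116
```

>>> step_arm --steps "0 0 0 0 0 0 5;0 0 0 0 0 0 5;0 0 0 0 0 0 5;0 0 0 0 0 0 5;0 0 0 0 0 0 5;0 0 0 0 0 0 5;0 0 0 0 0 0 5;0 0 0 0 0 0 5;0 0 0 0 0 0 5;0 0 0 0 0 0 5"

```text
time: 17.72
ee_pos: [0.56, -0.2236, 0.0754]
eef_rot: [[0.0, 0.999, 0.046], [0.001, 0.046, -0.999], [-1.0, 0.0, -0.001]]
force: [-0.8, 4.8, 4.7]
opening: 0.0116
```

Gripped the wing on the post axis; lift 27 mm.

>>> step_arm --steps "0 0 0 -0.1 0 0 5;0 0 0 -0.2 0 0 5;0 0 0 -0.35 0 0 5;0 0 0 -0.5 0 0 5;0 0 0 -0.65 0 0 5;0 0 0 -0.8 0 0 5;0 0 0 -0.95 0 0 5;0 0 0 -1.08 0 0 5;0 0 0 -1.08 0 0 5;0 0 0 -1.08 0 0 5"

```text
time: 18.55
ee_pos: [0.5599, -0.2236, 0.1011]
eef_rot: [[-0.001, 0.999, 0.046], [0.002, 0.046, -0.999], [-1.0, -0.001, -0.002]]
force: [3.9, 4.1, -8.4]
opening: 0.0115
```

Run:
```python
from look import *
s,c,t=look('w9',[])
plan(s,[.56,-.2244,.1],2.65)
cv2.imwrite('pics/s9.png',cv2.resize(eyes.camera('side')['pixels'][170:320,270:470,::-1],(800,600),interpolation=cv2.INTER_CUBIC))
```

```text
t 18.55 pos [ 0.5599 -0.2236  0.1011] phi -87.35 open 0.0115 F [ 3.9  4.1 -8.4]
ROW [-1.8e+01 -2.1e-02 -1.0e-02  4.4e-02  2.0e-03  3.1e-02]
```

View pics/s9.png

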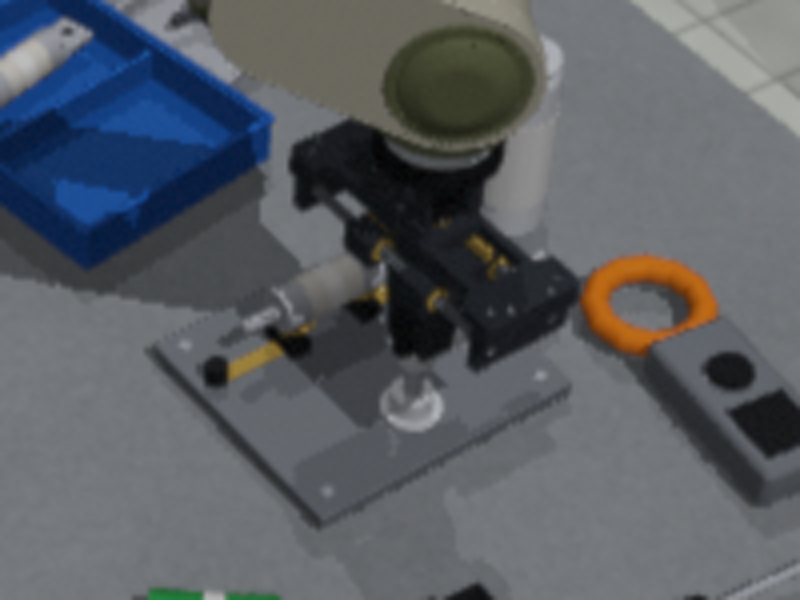

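View pics/w9.png

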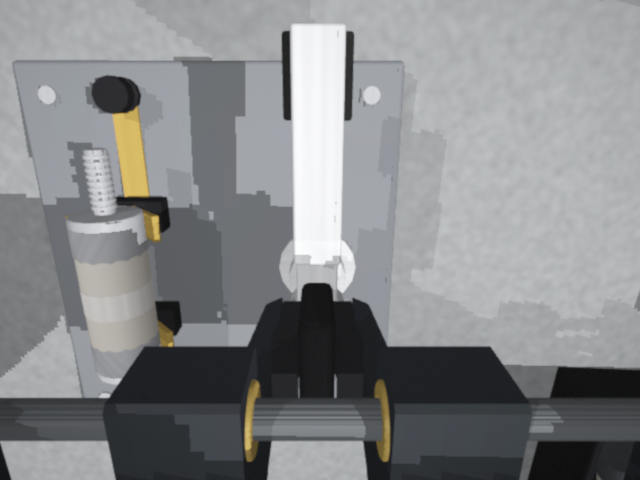

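>>> step_arm --steps "-1 0 0 0 0 0 5;-2 0 0 0 0 0 5;-3 0 0 0 0 0 5;-4 0 0 0 0 0 5;-5 0 0 0 0 0 5;-6 0 0 0 0 0 5;-7 0 0 0 0 0 5;-8 0 0 0 0 0 5;-9 0 0 0 0 0 5;-9 0 0 0 0 0 5"

```text
time: 19.48
ee_pos: [0.5598, -0.2234, 0.1008]
eef_rot: [[-0.001, 0.67, 0.742], [0.002, 0.742, -0.67], [-1.0, 0.001, -0.002]]
force: [2.9, 4.8, -8.0]
opening: 0.0116
```

>>> step_arm --steps "-1 0 0 0 0 0 5;-2 0 0 0 0 0 5;-3 0 0 0 0 0 5;-4 0 0 0 0 0 5;-5 0 0 0 0 0 5;-6 0 0 0 0 0 5;-7 0 0 0 0 0 5;-8 0 0 0 0 0 5;-9 0 0 0 0 0 5;-9 0 0 0 0 0 5"

```text
time: 20.32
ee_pos: [0.5596, -0.2232, 0.1008]
eef_rot: [[-0.002, -0.051, 0.999], [0.003, 0.999, 0.051], [-1.0, 0.003, -0.002]]
force: [2.6, 6.1, -7.8]
opening: 0.0114
```

Run:
```python
from look import *
s,c,t=look('w10',[])
plan(s,[.56,-.2244,.1],2.65)
```

```text
t 20.32 pos [ 0.5596 -0.2232  0.1008] phi 2.92 open 0.0114 F [ 2.6  6.1 -7.8]
ROW [ 0.055 -0.018 -0.031  0.03  -0.047  0.012]
```

View pics/w10.png

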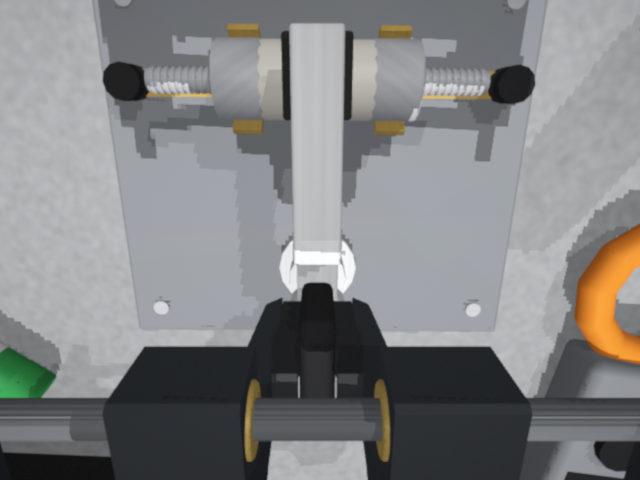

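>>> step_arm --steps "0.05 0 0 0.1 0 0 5;0.05 0 0 0.2 0 0 5;0.05 0 0 0.3 0 0 5;0.05 0 0 0.38 0 0 5;0.05 0 0 0.44 0 0 5;0.05 0 0 0.49 0 0 5;0.05 0 0 0.53 0 0 5;0.05 0 0 0.55 0 0 5;0.05 0 0 0.55 0 0 5;0.05 0 0 0.55 0 0 5"

```text
time: 21.2
ee_pos: [0.5597, -0.2233, 0.0872]
eef_rot: [[-0.002, -0.042, 0.999], [0.002, 0.999, 0.042], [-1.0, 0.003, -0.001]]
force: [3.0, 4.8, -6.7]
opening: 0.0113
```

>>> step_arm --steps "0 0 0 0.02 0 0 5;0 0 0 0.04 0 0 5;0 0 0 0.06 0 0 5;0 0 0 0.06 0 0 5;0 0 0 0.06 0 0 5;0 0 0 0.06 0 0 5;0 0 0 0.06 0 0 5;0 0 0 0.06 0 0 5;0 0 0 0.06 0 0 5;0 0 0 0.06 0 0 5"

```text
time: 22.03
ee_pos: [0.5597, -0.2234, 0.0864]
eef_rot: [[-0.001, -0.042, 0.999], [0.002, 0.999, 0.042], [-1.0, 0.002, -0.001]]
force: [1.0, 3.7, -1.1]
opening: 0.0117
```

Pad is now carrying the load (force −6.7 → −1.1 N). Release and rise.

>>> step_arm --steps "0 0 0 0.02 0 0 5;0 0 0 0.02 0 0 12;0 0 0 0.02 0 0 14;0 0 0 0.02 0 0 20;0 0 0 0.02 0 0 30;0 0 0 0.02 0 0 40;0 0 0 0.02 0 0 40;0 0 0 0.02 0 0 40;0 0 0 0.02 0 0 40;0 0 0 0.02 0 0 40" --grip_force 10

```text
time: 22.87
ee_pos: [0.5599, -0.2244, 0.0863]
eef_rot: [[0.0, -0.042, 0.999], [-0.0, 0.999, 0.042], [-1.0, -0.0, 0.0]]
force: [-0.5, 0.3, -0.1]
opening: 0.0404
```

>>> step_arm --steps "0 0 0 -0.3 0 0 40;0 0 0 -0.8 0 0 40;0 0 0 -1.6 0 0 40;0 0 0 -2.6 0 0 40;0 0 0 -3.6 0 0 40;0 0 0 -4.4 0 0 40;0 0 0 -4.8 0 0 40;0 0 0 -5 0 0 40;0 0 0 -5 0 0 40;0 0 0 -5 0 0 40"

```text
time: 23.7
ee_pos: [0.5596, -0.2241, 0.2103]
eef_rot: [[-0.001, -0.042, 0.999], [0.001, 0.999, 0.042], [-1.0, 0.001, -0.001]]
force: [-0.8, 0.2, 0.5]
opening: 0.04
```

Run:
```python
from look import *
s,c,t=look('w11',[])
plan(s,[.56,-.2244,.1],2.65)
cv2.imwrite('pics/s11.png',cv2.resize(eyes.camera('side')['pixels'][170:320,270:470,::-1],(800,600),interpolation=cv2.INTER_CUBIC))
```

```text
t 23.70 pos [ 0.5596 -0.2241  0.2103] phi 2.40 open 0.0400 F [-0.8  0.2  0.5]
ROW [-0.051 -0.015 -0.011  4.411 -0.015  0.02 ]
```

View pics/w11.png

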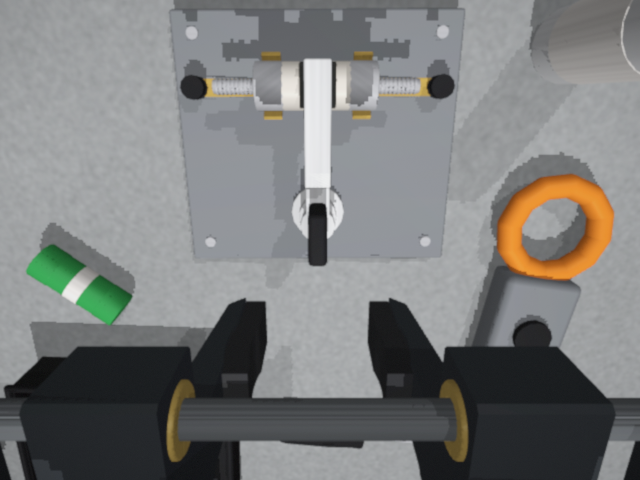

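View pics/s11.png

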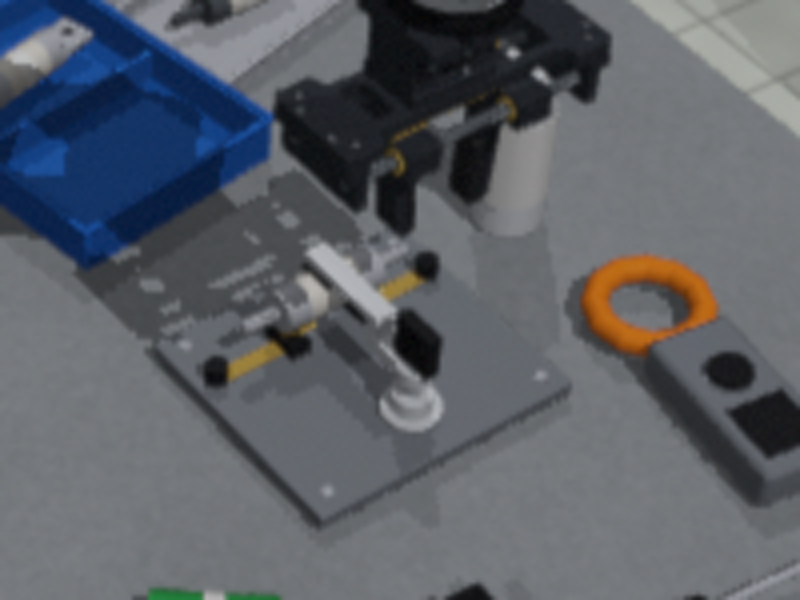

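```bash
python3 -c "
from rig import arm
print(arm.sign_off())"
```

```text
the job is handed in; nothing more can be done
None
```

The sample in the steel tray has studded ends, so I picked the studded spare. It now lies on the two V-rests, with the clamp bar turned back and lowered onto it. I handed the job in at 23.7 s.

**What I did:** I turned the bar aside about 90°, lifted the spare out and lowered it onto the rests before letting go. I then lifted the bar about 26 mm, turned it back over the barrel and lowered it until the pad took the load. Last, I opened the gripper and raised it clear.

**Last checks:**
- **Spare in the rests:** before clamping, the wrist view showed both caps over their rests, within about 1 mm of the predicted position. After clamping, the caps still looked seated over the rests.
- **Bar:** it looks square across the middle of the barrel, within about 1° of the jig's direction. The downward pull on the gripper fell from 6.7 N to 1.1 N as the pad settled. At release the gripper was about 11 mm above its bar-down height, against 12 mm expected on a laid barrel.
- **Everything else:** I touched nothing else. What the last pictures show looks unmoved, but I did not measure it or take a final view of the whole bench.

**What disagreed:** on the first approach to the wing grip I read the tool position before it had settled, so that grip was about 5 mm off the post's axis. I allowed for this when turning the bar aside and gripped on the axis when turning it back.

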